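# Roll down the veneer on a bow-topped cap in a free-sliding jig

## Robot

A 6-joint arm with a two-finger parallel gripper is mounted at the origin on the work surface. World frame = base frame: x ahead of the robot, y to its left, z up, the work surface at z = 0. Lengths are in m, angles in rad, forces in N, time in s.
With the tool pointing down it reaches from about 0.35 to 0.975 m from the base axis. Payload 7.1 kg.
Tool frame: the origin (TCP) lies midway between the tips of the shut fingers; the grasp point (between the pads) lies 19 mm behind it; z points along the fingers, y is the line along which they close (so a half turn about z gives the same grasp; the last joint's range is limited). The gripper opens to 88 mm and grips with 3 to 60 N. Pads are 20 mm wide; open, the fingers measure 115 mm over their backs; the gripper's body (75 mm by 178 mm) begins 61 mm behind the grasp point.
Start: joints at [1.298, 0.423, 1.63, -0, 1.089, -0.019], TCP at [0.157, 0.605, 0.223] pointing down, gripper open.
Joint ranges: [-3, 3], [-0.9, 2.11], [0.09, 2.58], [-1.31, 4.45], [0.11, 2.69], [-2.54, 2.54]. Speed limits (rad/s): [2.39, 2.39, 3.01, 3.14, 3.14, 3.14].

## Interface

Orientations are given as a unit quaternion [w, x, y, z].
In Python, from station import move_pose, movel, movej, command_gripper, wait, inverse_kinematics, read_camera, camera_info, MotionError, job_done, get_time, get_joint_pos, get_qvel, get_effort, get_tcp_pos, get_ee_rot, get_ft_force, get_ft_torque, get_grip_width, get_finger_force gives the robot as it stands. Calls block until the motion is done:
- move_pose(position, orientation): joint-space move of the TCP to a pose.
- movel(position, frame=None, v=0.15, until_force=None): straight line of the TCP; frame=None keeps the orientation; v is the mean speed in m/s. With until_force (N) it stops when the force on the tool has changed by that much, and returns True; else False.
- movej(angles): joint-space move.
- command_gripper(opening): opening from 0.0 (shut) to 1.0 (fully open); the grip force is fixed at half the most; returns when the fingers have stopped.
- wait(seconds).
- inverse_kinematics(position, orientation): joint angles nearest the present ones, or None.
- read_camera(name): name is "side" or "top" or "wrist"; returns the picture (480x640x3 uint8, red, green, blue); there is no depth.
- camera_info(name): a dict with "intrinsics" (3x3 intrinsics, pixels), "dist" ([k1, k2, p1, p2, k3] as OpenCV has them; the pictures are not rectified), "T" (4x4, takes a point from camera to world coordinates); the wrist camera has in their place "tool_from_camera" (4x4, takes a point from camera to tool coordinates, whose origin is the TCP and whose axes are the flange's). Camera axes: x right, y up, looking along -z (the intrinsics and any distortion apply to the point x, -y, -z); pixel columns grow to the right and rows downward; lengths in m; the calibration is good to about 2 mm. A picture is of the moment at which its call begins: read the wrist's pose just before it. camera_info takes no time and is no camera call.
A pose or a line that the arm cannot do raises MotionError and nothing moves.
- job_done(): hands the job in; it is judged then, once.
Readings, each from a call of its own:
- get_time(): time.
- get_joint_pos(): joint angles.
- get_qvel(): joint speeds.
- get_effort(): joint torques, N m.
- get_tcp_pos(): TCP position.
- get_ee_rot(): TCP orientation.
- get_ft_force(): force on the tool from outside, world axes, zero at the start.
- get_ft_torque(): the same for the moment, N m.
- get_grip_width(): opening from 0.0 (shut) to 1.0 (fully open).
- get_finger_force(): force on a finger pad.
Only numpy, scipy, OpenCV 4.12 (cv2) and the standard library are available. Lean on these libraries where they do the work, as an engineer would, in place of code of your own. Each camera call takes 0.05 s, during which the arm holds its last target. There are 200 camera calls.

## Task

Take the spring roller out of its rest and roll the glued veneer down on the arched cap of the sliding carriage: set the wheel down near the cap's left end (the +y end), roll slowly in one unbroken pass over the crown to near the right end, touching the cap with the wheel only and pressing with 3 to 10 N all the way, and on the way stay on the dark seam at the crown for four seconds. The carriage slides freely sideways and runs out from under the wheel if you let it: never let it reach its end stops. Finish still holding the roller upright, lifted well clear of the cap with the carriage at rest, and leave the other things alone.

Things in the scene. Friction and masses are not known exactly. Their poses are not given: they have to be found in the camera images.
- roller: Spring seam roller, loose, 0.35 kg, upright in its rest. Origin: underside centre of its steel flange (86 x 50 mm, 8 mm thick); z up along the handle. Wooden handle 28 mm (x) by 30 mm (y), 8 to 108 mm above the origin; below the flange a sprung fork with the wheel, which rolls along the tool's own y axis (axle along its x).
- grip (a point): Middle of the roller's handle, 70 mm above the flange's underside; fingers take the handle from above, best closing along the tool's y (30 mm wide).
- axle (a point): Centre of the roller's crowned rubber wheel (radius 25 mm, 26 mm wide), 75 mm below the flange's underside when the spring is relaxed.
- fork (a joint): Compression of the roller's spring in m, 0 relaxed to 0.040 fully compressed (the wheel comes up towards the flange). The push on the cap is about 1 N + 300 N/m times this value (3 N at 7 mm, 6.4 N at 18 mm, 10 N at 30 mm).
- rest: Dark wooden rest of the roller, fixed: base 100 x 80 mm, two 14 mm thick uprights with tops 115 mm above the table carry the roller's flange; the wheel hangs between them, 15 mm above the table. Lift the roller straight up by 110 mm before moving it sideways. Origin: underside centre; axes as the roller's at first.
- jig: Fixed base of the jig, 110 mm deep (x) by 640 mm long (y), with two round rails along its y axis and an end stop at each end; origin at the underside centre, on the table. Its x axis points away from the robot, its y axis to the robot's left, up to 0.15 rad askew.
- carriage (a joint): Position of the carriage along the jig's y axis in m, 0 in the middle, positive to the left; stops at -0.185 and +0.185. The carriage with the cap weighs nominally 3.5 kg (true mass 0.75 to 1.3 times that) and slides on level rails with a viscous drag of 20 N per m/s and hardly any dry friction; no spring.
- crown (a point): Top of the arched cap on the carriage, at its dark seam, 100 mm above the table; axes as the jig's. Cap 70 mm deep (x), 95 mm long to either side (y); top: convex arc of radius 350 mm, 13 mm lower at the ends. The wheel has hardly any drag: pressed down a distance e left of the crown it pushes the carriage right with about push x e / 375 mm, and e then grows (time constant about 1.3 s).
- glue: White glue bottle, bystander, radius 30 mm, 150 mm high, origin at its underside centre.
- mug: Blue mug, bystander, radius 40 mm, 95 mm high, origin at its underside centre.
- chalk: Blue cue-chalk block, bystander, 30 mm cube, origin at its underside centre.
Mind the look-alikes: they are no part of the job. Leave any purple look-alike of the roller alone.

How it is judged:
By the outcome, as a careful person would: the job done as asked, in the order asked, and still so for the second after the job is handed in, while the arm keeps its last pose, push and grip.
It also fails if it takes over 56 s, if anything falls off the work surface, if the arm or the gripper's body presses on something with over 40 N, if the wrist force passes 120 N, or if a joint passes its speed limit or range.

## Working session

There is one attempt and no reset: what is moved stays moved. The work goes in short steps, each a Python script; the robot and the scene stay as the last script left them, time stands still between calls to the robot, and variables do not carry over. Pictures are saved under pics/ and viewed, at most 10 in all, crops included, and the job is handed in when it is done.

```bash
ls; mkdir -p pics
python3 - <<'E'
from station import *
import cv2,numpy as np
for n in ("side","top"):
    im=read_camera(n); cv2.imwrite(f"pics/{n}0.png",im[:,:,::-1])
    c=camera_info(n); print(n,{k:np.round(v,4).tolist() for k,v in c.items()})
c=camera_info("wrist");print(c)
print(get_time(),get_tcp_pos(),get_ee_rot(),get_ft_force())
E
```

```text
pics
side {'intrinsics': [[493.5538, 0.0, 313.0119], [0.0, 493.5538, 234.9537], [0.0, 0.0, 1.0]], 'dist': [-0.0761, 0.0, 0.0, 0.0, 0.0], 'T': [[0.7607, 0.3593, -0.5405, -0.0386], [-0.6487, 0.3913, -0.6528, -0.6923], [-0.0231, 0.8472, 0.5307, 0.7054], [0.0, 0.0, 0.0, 1.0]]}
top {'intrinsics': [[572.3186, 0.0, 313.5264], [0.0, 572.3186, 237.4779], [0.0, 0.0, 1.0]], 'dist': [-0.054, 0.0, 0.0, 0.0, 0.0], 'T': [[0.0419, 0.975, -0.2181, 0.2683], [-0.9991, 0.041, -0.0088, -0.0102], [0.0004, 0.2183, 0.9759, 1.3147], [0.0, 0.0, 0.0, 1.0]]}
{'intrinsics': array([[371.78458614,   0.        , 315.77800208],
       [  0.        , 371.78458614, 238.12334831],
       [  0.        ,   0.        ,   1.        ]]), 'dist': array([0.00336752, 0.        , 0.        , 0.        , 0.        ]), 'tool_from_camera': array([[-6.39298222e-04,  9.66607107e-01,  2.56262154e-01,
         7.05186094e-02],
       [ 9.99999720e-01,  7.17681704e-04, -2.12353607e-04,
        -8.64208036e-05],
       [-3.89177165e-04,  2.56261947e-01, -9.66607295e-01,
        -1.62509564e-01],
       [ 0.00000000e+00,  0.00000000e+00,  0.00000000e+00,
         1.00000000e+00]])}
0.1 [0.15676243 0.60449762 0.22197029] [-1.00530654e-04  1.26559309e-01  9.91958792e-01 -6.97893110e-04] [-0.21183793  0.16209376 -0.08377596]
```

View pics/side0.png

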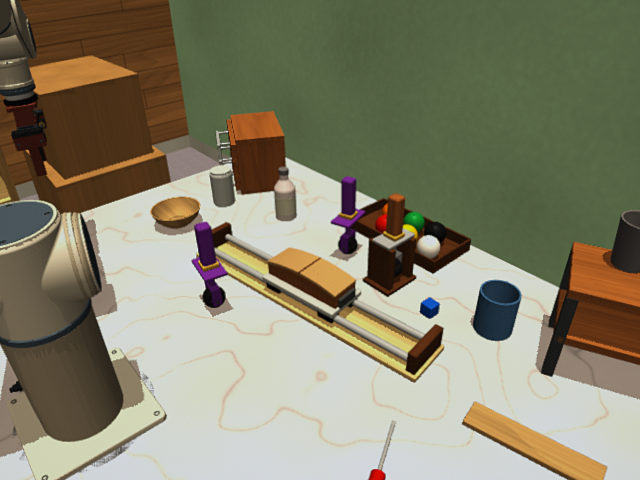

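View pics/top0.png

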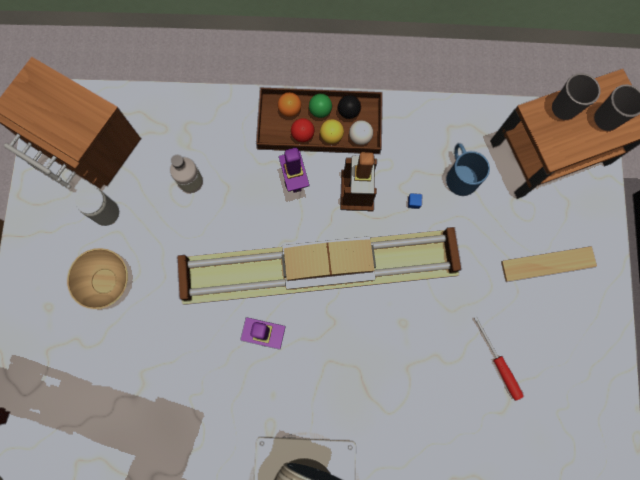

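Side: roller handle at (396,215) with grey flange at (391,240) in the dark rest at (391,265). The cap is at (312,275), and purple look-alikes at (348,210) and (207,260). Top: roller handle at (366,165), cap seam near (330,260), jig from (184,278) to (453,250). I'll zoom in on both.

Run:
```python
import cv2,numpy as np
t=cv2.imread("pics/top0.png");s=cv2.imread("pics/side0.png")
a=cv2.resize(t[130:230,270:400],None,fx=4,fy=4,interpolation=cv2.INTER_CUBIC)
b=cv2.resize(s[180:305,335:435],None,fx=3.2,fy=3.2,interpolation=cv2.INTER_CUBIC)
c=cv2.resize(t[225:305,270:390],None,fx=2.5,fy=2.5,interpolation=cv2.INTER_CUBIC)
d=cv2.resize(s[235:330,255:375],None,fx=2,fy=2,interpolation=cv2.INTER_CUBIC)
o=np.zeros((600,800,3),np.uint8)
o[:400,:480]=a[:400,:480]; o[:400,480:800]=b; o[400:600,:300]=c; o[400:590,320:560]=d
cv2.imwrite("pics/z.png",o)
```

```text
(no output)
```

View pics/z.png

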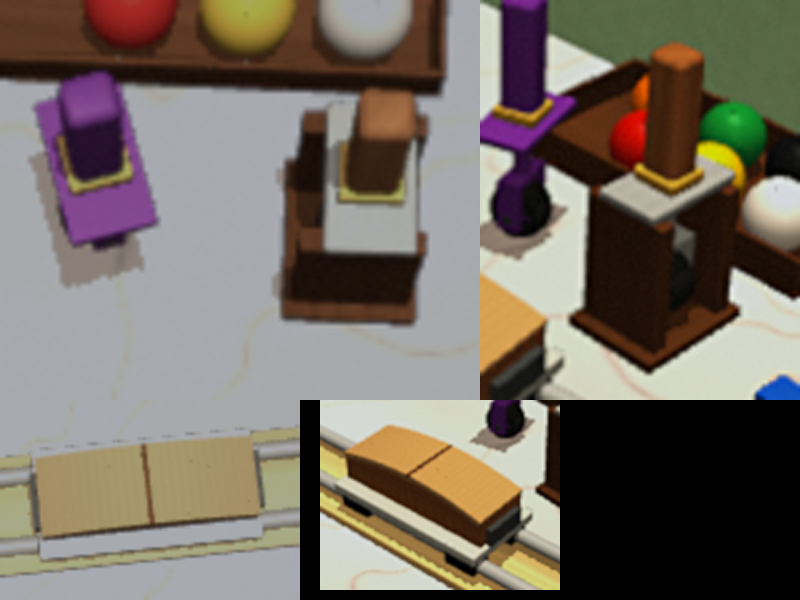

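Roller flange's long side lies along world x, with the handle top at about (367,158) in top and (397,196) in side. The cap seam is well visible in both. I'll triangulate.

```bash
cat > h.py <<'E'
from station import *
import cv2,numpy as np
from scipy.spatial.transform import Rotation as R
def ray(ci,T,uv):
    p=cv2.undistortPoints(np.array([[uv]],float),ci["intrinsics"],ci["dist"])[0,0]
    d=T[:3,:3]@np.array([p[0],-p[1],-1.]); return T[:3,3],d/np.linalg.norm(d)
def fixed(n,uv): c=camera_info(n); return ray(c,c["T"],uv)
def plane(r,z): o,d=r; return o+d*(z-o[2])/d[2]
def tri(*rs):
    A=np.zeros((3,3));b=np.zeros(3)
    for o,d in rs: P=np.eye(3)-np.outer(d,d);A+=P;b+=P@o
    x=np.linalg.solve(A,b); return x,max(np.linalg.norm((np.eye(3)-np.outer(d,d))@(x-o)) for o,d in rs)
def wristT():
    q=np.array(get_ee_rot());T=np.eye(4);T[:3,:3]=R.from_quat(q[[1,2,3,0]]).as_matrix();T[:3,3]=get_tcp_pos()
    return T@camera_info("wrist")["tool_from_camera"]
def down(a): # tool z down, tool y (closing) at world yaw a from +y, 
    # columns: z=(0,0,-1), y=(-sin a,cos a,0), x=y×z
    z=np.array([0,0,-1.]);y=np.array([-np.sin(a),np.cos(a),0]);x=np.cross(y,z)
    q=R.from_matrix(np.c_[x,y,z]).as_quat(); return q[[3,0,1,2]]
E
python3 - <<'E'
from h import *
T=lambda u,v:(270+u/4,130+v/4); S=lambda u,v:(335+(u-480)/3.2,180+v/3.2)
C=lambda u,v:(270+u/2.5,225+(v-400)/2.5); D=lambda u,v:(255+(u-320)/2,235+(v-400)/2)
for n,t,s in [("handletop",T(388,113),S(678,55)),("flange near-left",T(325,250),S(600,190)),("flange near-right",T(416,253),S(632,218)),
 ("seam far",C(143,445),D(452,446)),("seam near",C(152,523),D(408,474)),("cap -y near",C(261,521),D(484,543)),("cap -y far",C(252,437),D(520,493)),("cap +y near",C(40,537),D(347,458)),("cap +y far",C(37,459),D(388,427))]:
    x,e=tri(fixed("top",t),fixed("side",s)); print(n,x.round(4),round(e,4))
    
for n,t in [("stopL",(184,278)),("stopR",(453,250))]: print(n,plane(fixed("top",t),.04).round(3))
print(down(0),get_ee_rot(),get_qvel())
E
```

```text
handletop [ 0.6816 -0.1016  0.2206] 0.0001
flange near-left [ 0.6385 -0.0774  0.1227] 0.0003
flange near-right [ 0.6316 -0.1221  0.1272] 0.0067
seam far [ 0.5295 -0.0299  0.0997] 0.0008
seam near [ 0.4608 -0.0399  0.102 ] 0.0005
cap -y near [ 0.4743 -0.1381  0.0633] 0.0023
cap -y far [ 0.5421 -0.1245  0.0842] 0.0015
cap +y near [0.4495 0.0561 0.0767] 0.0017
cap +y far [0.5152 0.0629 0.0854] 0.0003
stopL [0.447 0.289 0.04 ]
stopR [ 0.537 -0.318  0.04 ]
[0. 0. 1. 0.] [-1.00530654e-04  1.26559309e-01  9.91958792e-01 -6.97893110e-04] [ 3.16065116e-04 -9.18348263e-04 -4.12220087e-03 -8.23753811e-04
  7.40026397e-05 -9.37784004e-04]
```

Run:
```python
from h import *
T=lambda u,v:(270+u/4,130+v/4)
a=plane(fixed("top",T(325,250)),.123);b=plane(fixed("top",T(328,103)),.123);print(a,b,"len",np.linalg.norm(a-b),"yaw",np.arctan2(b[1]-a[1],b[0]-a[0]))
t=get_time()
p=get_tcp_pos();movel([p[0],p[1],.36],v=.3);print(get_time()-t);t=get_time()
move_pose([.675,-.10,.345],down(0));print(get_time()-t,get_tcp_pos(),get_joint_pos().round(3) if hasattr(get_joint_pos(),'round') else get_joint_pos())
Ts=wristT();im=read_camera("wrist");cv2.imwrite("pics/w1.png",im[:,:,::-1]);np.save("w1.npy",Ts)
print(get_time(), get_ft_force())
```

```text
[ 0.63819013 -0.07719157  0.123     ] [ 0.72292789 -0.07657739  0.123     ] len 0.08473997682870744 yaw 0.0072479409048009655
0.6083000000000001
3.0667 [ 0.67510097 -0.09916511  0.3450394 ] [-0.163  0.408  1.368  0.     1.366 -1.735]
3.825 [ 0.08431894 -0.50562143  0.09304423]
```

View pics/w1.png

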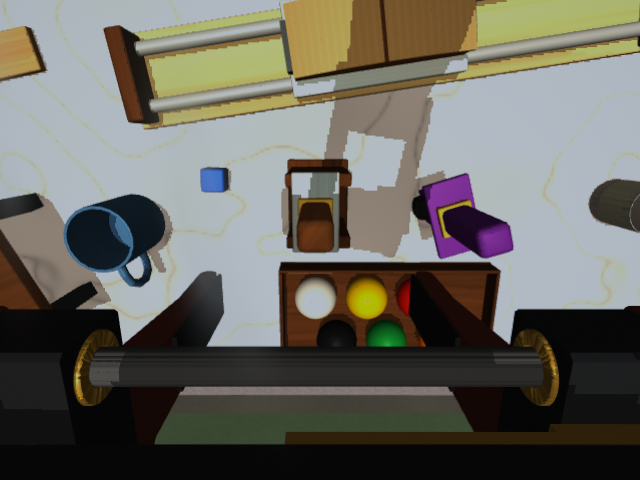

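Wrist: handle at (315,230), flange with left/right edges at columns 292/340 (upright in the picture, so yaw ≈ 0). Seam at (383,30), glass and tray are clear of the fingers. Cross-check, then grasp.

Run:
```python
from h import *
Ts=np.load("w1.npy");c=camera_info("wrist");im=cv2.imread("pics/w1.png")
print(im[235,285:350].tolist()[::3]); print(im[195:256:3,315].tolist())
W=lambda uv:ray(c,Ts,uv)
print("handle L/R on z=.223",plane(W((297,245)),.223),plane(W((333,245)),.223))
print("flange",[plane(W(u),.123).round(4) for u in((293,172),(340,172),(291,250),(341,250))])
print("handle top tri",tri(W((315.5,242)),fixed("top",(367,158)),fixed("side",(396.9,197.2))))
print("seam",plane(W((380,0)),.1),plane(W((386.5,62)),.1))
cv2.imwrite("pics/w1z.png",cv2.resize(im[150:270,260:380],None,fx=5,fy=5,interpolation=cv2.INTER_CUBIC))
```

```text
[[195, 187, 178], [10, 15, 24], [4, 9, 18], [94, 102, 100], [24, 34, 49], [17, 41, 79], [22, 51, 98], [23, 54, 103], [22, 53, 103], [22, 53, 99], [20, 50, 98], [23, 53, 99], [20, 49, 93], [19, 48, 90], [19, 46, 87], [16, 39, 75], [22, 35, 53], [97, 106, 103], [21, 26, 31], [4, 9, 16], [4, 9, 17], [4, 9, 17]]
[[105, 113, 105], [30, 55, 68], [27, 93, 125], [7, 19, 36], [8, 20, 37], [8, 19, 38], [7, 20, 38], [8, 20, 38], [9, 23, 44], [18, 42, 81], [21, 51, 96], [22, 54, 103], [21, 52, 99], [21, 51, 97], [21, 52, 100], [21, 50, 96], [19, 48, 90], [18, 46, 87], [16, 40, 77], [86, 87, 97], [193, 187, 178]]
handle L/R on z=.223 [ 0.68572689 -0.11393048  0.223     ] [ 0.685723   -0.08528435  0.223     ]
flange [array([ 0.6367, -0.1222,  0.123 ]), array([ 0.6367, -0.0742,  0.123 ]), array([ 0.7199, -0.1256,  0.123 ]), array([ 0.7199, -0.0717,  0.123 ])]
handle top tri (array([ 0.6833244 , -0.10042031,  0.21953008]), np.float64(0.0014879203443440862))
seam [ 0.47414847 -0.03678616  0.1       ] [ 0.52922913 -0.02774547  0.1       ]
```

View pics/w1z.png

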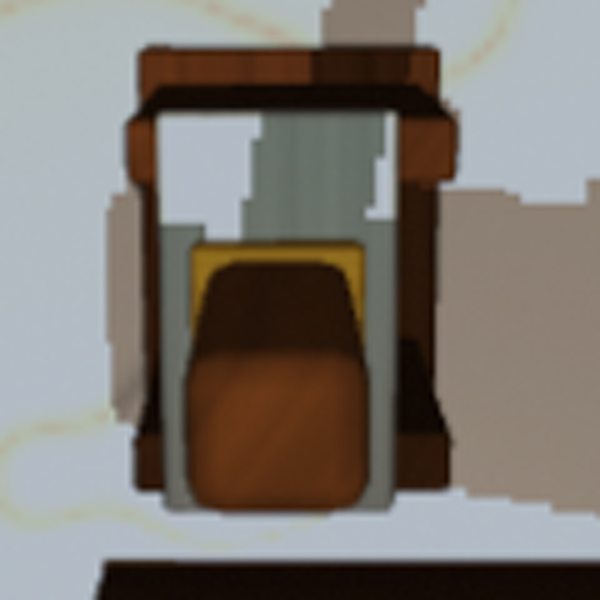

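Top face spans (297–333, 220–252), so the handle centre is about (0.679, -0.0995) with yaw 0, which agrees with the flange. Grasping.

Run:
```python
from h import *
t=get_time()
x,y=.679,-.0995
movel([x,y,.25],v=.2)
print(movel([x,y,.166],v=.1,until_force=8),get_tcp_pos(),get_ft_force(),get_grip_width(),get_time()-t)
command_gripper(0.0)
print("grip",get_grip_width(),get_finger_force(),get_ft_force(),get_time()-t)
movel([x,y,.286],v=.12)
print(get_tcp_pos(),get_ft_force(),get_ft_torque(),get_grip_width(),get_time())
Ts=wristT();im=read_camera("wrist");s=read_camera("side")
cv2.imwrite("pics/g.png",np.hstack([cv2.resize(im,(400,300)),cv2.resize(s,(400,300))])[:,:,::-1]);cv2.imwrite("pics/gs.png",s[:,:,::-1])
```

```text
False [ 0.67952889 -0.09960404  0.16671097] [-0.2414953  -0.92132771  0.04938599] 1.0025683669793466 1.6166999999999998
grip 0.33977280602446586 29.96199756860733 [-0.29502895 -0.64982422 -0.82338168] 2.5416999999999996
[ 0.67839283 -0.09942705  0.2848596 ] [ 0.64310437 -0.3928485  -3.35903378] [ 0.03292038 -0.04875865  0.02060525] 0.3403137863184154 7.5167
```

View pics/g.png

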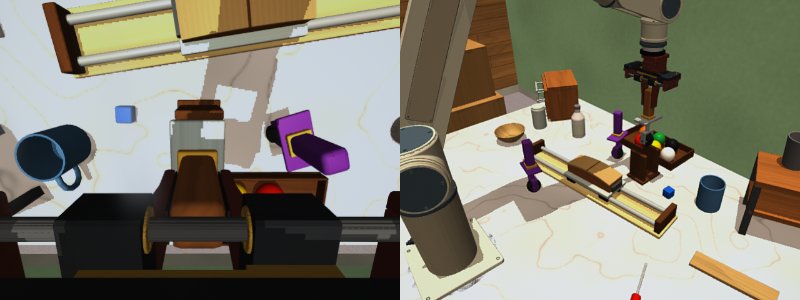

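Roller held (30 mm grip width, level), rest and neighbours undisturbed. Next I'll hover over the start and test timing, force noise and side-camera tracking.

```bash
cat >> h.py <<'E'
YAW=.146; C0=np.array([.495,-.0345]); JX=np.array([np.cos(YAW),np.sin(YAW)]); JY=np.array([-np.sin(YAW),np.cos(YAW)])
TOP=.1; OFF=.0757+.051   # axle -> TCP
Q=down(YAW)
def face(uv,xj=-.035): # ray onto cap's near face plane -> (jig y from C0, z)
    o,d=fixed("side",uv); n=np.r_[JX,0]; P=o+d*((np.r_[C0,0]+xj*n-o)@n)/(d@n); return np.array([(P[:2]-C0)@JY,P[2]])
class Track:
    def __init__(s,ref):
        s.ref=cv2.cvtColor(ref,cv2.COLOR_BGR2GRAY)
        c=camera_info("side");Ti=np.linalg.inv(c["T"])
        def px(y,z):
            p=Ti[:3,:3]@np.r_[C0-.035*JX+y*JY,z]+Ti[:3,3]; return cv2.projectPoints(np.array([[p[0],-p[1],-p[2]]]),np.zeros(3),np.zeros(3),c["intrinsics"],c["dist"])[0].ravel()
        s.px=px
        poly=[px(y,z) for y,z in((-.10,.092),(-.05,.10),(0,.104),(.05,.10),(.09,.093),(.09,.06),(-.1,.05))]
        m=np.zeros(s.ref.shape,np.uint8);cv2.fillPoly(m,[np.int32(poly)],255)
        s.p0=cv2.goodFeaturesToTrack(s.ref,40,.03,4,mask=m); s.f0=np.array([face(p) for p in s.p0[:,0]]); s.s=0.;s.n=0
        s.poly=poly
    def __call__(s,rgb,guess=None):
        g=cv2.cvtColor(rgb,cv2.COLOR_RGB2GRAY); sg=s.s if guess is None else guess
        init=np.array([[s.px(y+sg,z)] for y,z in s.f0],np.float32)
        K=dict(winSize=(15,15),maxLevel=1,flags=cv2.OPTFLOW_USE_INITIAL_FLOW)
        p,st,er=cv2.calcOpticalFlowPyrLK(s.ref,g,s.p0,init.copy(),**K)
        b,st2,_=cv2.calcOpticalFlowPyrLK(g,s.ref,p,s.p0.copy(),**K)
        ok=(st[:,0]>0)&(st2[:,0]>0)&(np.linalg.norm(b-s.p0,axis=2)[:,0]<.5)
        d=np.array([face(q) for q in p[:,0]])-s.f0; ok&=abs(d[:,1])<.005
        s.n=ok.sum()
        if s.n>=4: s.s=float(np.median(d[ok,0])); s.sd=float(np.median(abs(d[ok,0]-s.s)))
        return s.s
E
python3 - <<'E'
from h import *
t=get_time()
e0=.08;S=C0+e0*JY
move_pose([*S,.285],Q);print("move",get_time()-t,get_tcp_pos(),get_joint_pos())
s=read_camera("side");tr=Track(cv2.imread("pics/side0.png"));print("track",tr(s),tr.n,tr.sd,len(tr.p0))
cv2.imwrite("pics/gs2.png",s[:,:,::-1])
t=get_time();f=np.array([get_ft_force() for _ in range(20)]);print("20 ft",get_time()-t,f.mean(0),f.std(0))
p=np.array([*S,.285])
for k in range(4):
    p=p-np.r_[JY*.01,0] if k<2 else p+np.r_[JY*.01,0]
    t=get_time();movel(p,v=.05);dt=get_time()-t;q=np.array(get_tcp_pos());
    print(dt,(q-p).round(4),get_ft_force())
wait(.3);print((np.array(get_tcp_pos())-p).round(4),get_time())
o=s[:,:,::-1].copy();cv2.polylines(o,[np.int32(tr.poly)],True,(0,0,255))
cv2.imwrite("pics/hv.png",cv2.resize(o[150:330,200:440],None,fx=3,fy=3,interpolation=cv2.INTER_CUBIC))
E
```

```text
move 0.9582999999999995 [0.48480721 0.04439346 0.28555654] [ 6.70716200e-02  1.40860992e-01  1.86517740e+00 -3.52164387e-04
  1.13355137e+00 -1.64936017e+00]
track 6.991349054934204e-05 5 0.00033007635640130983 6
20 ft 0.0 [-0.5017771  -0.35863288 -3.55514945] [0.00000000e+00 5.55111512e-17 4.44089210e-16]
0.34999999999999964 [ 0.0004 -0.0007 -0.0002] [-0.52116033 -0.4143719  -4.33154764]
0.34999999999999964 [ 0.     -0.0003  0.    ] [ 3.61686571e-01  1.22098443e-03 -2.89721581e+00]
0.3500000000000014 [-0.0001  0.0005  0.    ] [ 0.52276318  0.17289508 -3.29893752]
0.34999999999999964 [-0.0001  0.0003 -0.    ] [-1.40389897 -0.64448474 -2.69840129]
[-0.     -0.0001 -0.    ] 10.325
```

View pics/hv.png

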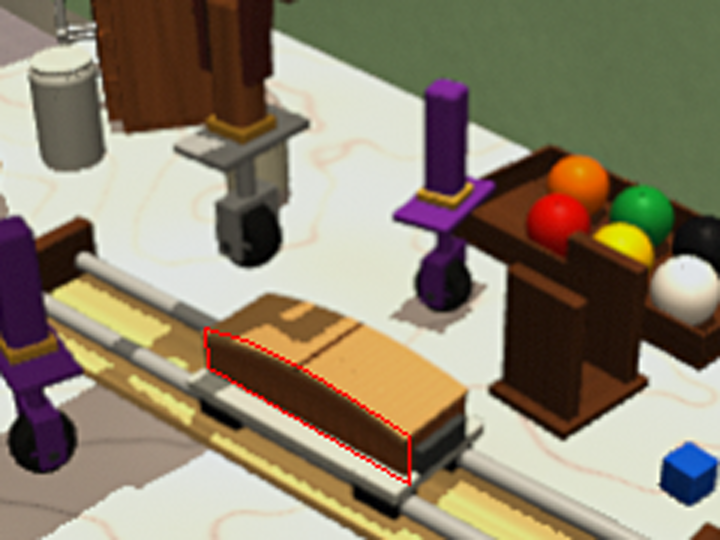

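The projected near face fits the cap, so tracking works (sub-mm). movel costs 0.15 s plus d/v. I'll write the roll loop and dry-run it against a small simulation first.

```bash
sed -i 's/40,.03,4,mask=m/60,.006,4,mask=cv2.dilate(m,np.ones((7,7)))/' h.py
cat > roll.py <<'E'
import sys; from h import *
SIM=len(sys.argv)>1
if SIM:
    import os
    class W: t=10.;c=-.0;v=0.;p=np.r_[C0+.08*JY,.285];m=3.5*float(sys.argv[1]);zb=float(sys.argv[2]);cb=float(sys.argv[3]);log=[];f=0
    def stp(T,p1=None,d=0):
        p0=W.p.copy()
        for k in range(int(round(T/.005))):
            if p1 is not None:
                u=min(1,(k+1)*.005/max(d,.005));u=u*u*(3-2*u);W.p=p0+(p1-p0)*u
            e=(W.p[:2]-C0)@JY-W.c-W.cb; comp=TOP+W.zb-.35+np.sqrt(.375**2-e*e)+OFF-W.p[2]
            W.f=1+300*comp if comp>0 else 0
            W.v+=.005*(-W.f*e/.375-20*W.v)/W.m;W.c+=.005*W.v;W.t+=.005;W.log.append((W.t,e,W.f,W.c))
    def movel(p,frame=None,v=.15,until_force=None): p=np.array(p);d=np.linalg.norm(p-W.p)/v;stp(d+.15,p,d)
    wait=lambda T:stp(T); get_time=lambda:W.t; get_tcp_pos=lambda:W.p
    get_ft_force=lambda:np.r_[0,0,-3.4+W.f]+np.random.randn(3)*.7
    meas=lambda g:(stp(.05),W.c+np.random.randn()*.0007)[1]
    def ctime(): return W.c
else:
    tr=Track(cv2.imread("pics/side0.png"))
    def meas(g):
        s=tr(read_camera("side"),g); return s if tr.n>=4 else None
CJ=-.02; FD=5.2; COMP=(FD-1)/300; D=.33; T=.05+D+.15; E0=.08; RATE=.027
def zt(e): return TOP-.35+np.sqrt(.375**2-e*e)+OFF
def pt(w,z): return [*(C0+w*JY),z]
wnow=lambda:(np.array(get_tcp_pos())[:2]-C0)@JY
c=meas(0.);print("start c",c)
movel(pt(c+E0,.252),v=.1)
tare=[]
for _ in range(12): tare.append(get_ft_force()[2]);wait(.04)
tare=np.mean(tare)
v=0.;w=c+E0;wn=w-.010
def integ(c,v,w0,w1,T,D,h=.05,f=FD):
    for k in range(int(T/.005)):
        u=np.clip((k*.005-h)/D,0,1);e=w0+(w1-w0)*u-c
        v+=.005*(-f*e/.375-20*v)/3.5;c+=.005*v
    return c,v
t0=get_time();movel(pt(wn,zt(E0)-COMP),v=.06)
c,v=integ(c,v,w,wn,.35,.25,0);w=wn
ph=0;er=w-c;dz=0.;Ff=FD;good=None;hist=[];tl=get_time();n=0
while True:
    t=get_time();wt=wnow();F1=get_ft_force()[2]-tare
    m=meas(c)
    if m is not None: r=m-c;c+=.8*r;v+=.8*r/T if n>0 else 0.
    n+=1
    F=(F1+get_ft_force()[2]-tare)/2;Ff+=.3*(F-Ff);dz=np.clip(dz+.12*(FD-F)/300,-.006,.006)
    e=wt-c;hist.append((round(t-t0,2),round(e*1e3,1),round(c*1e3,1),round(v*1e3),round(F,1),round(dz*1e3,1),m is not None))
    if abs(CJ+c)>.165 or (F>11 and Ff>9): print("ABORT");break
    if ph==0:
        er=min(er,E0)-min(RATE*T,max(.004,.45*er) if er>.004 else er)
        if er<=.0005: er=0.;ph=1
    elif ph==1:
        if abs(e)<.006: good=good or t
        else: good=None
        if good and t-good>5.0 : ph=2
    if ph==2:
        if e<-.074 or er<=-.079: break
        er=max(er-RATE*T,-.079)
    cn,vn=c,v
    for _ in range(3): wn=cn+er; cn,vn=integ(c,v,wt,wn,T,D)
    tgt=pt(wn,zt(er)-COMP+(-dz));d=np.linalg.norm(np.array(tgt)-get_tcp_pos())
    if d>.001: movel(tgt,v=d/D)
    else: wait(D+.15)
    tn=get_time(); c,v=integ(c,v,wt,wn,tn-t,D)
wt=wnow();movel(pt(wt+.03,zt(er)-COMP+.09),v=.13)
for h in hist:print(*h)
print("end",get_time(),get_tcp_pos(),"c",c)
wait(1.0)
if SIM:
    L=np.array(W.log);k=L[:,2]>0;L=L[k];print("sim F",L[15:-15,2].min(),L[:,2].max(),"e",L[0,1],L[-1,1],L[:,1].max(),L[:,1].min(),"c",L[:,3].min(),L[:,3].max(),"dwell",(abs(L[:,1])<.005).sum()*.005,"backroll",np.max(L[:,1]-np.minimum.accumulate(L[:,1])))
    de=np.diff(L[:,1])/.005;print("e speed",de.min(),de.max(),"T",L[-1,0]-L[0,0])
else:
    a=meas(c);wait(.4);b=meas(a);print("carriage",a,b,get_grip_width(),get_time(),get_ft_force())
    cv2.imwrite("pics/end.png",read_camera("side")[:,:,::-1])
E
for a in "1 0 0" "0.75 .002 .002" "1.3 -.002 -.002"; do echo "== $a"; timeout 100 python3 roll.py $a > o.txt 2>&1; [ "$a" = "1 0 0" ] && cat o.txt || tail -4 o.txt; done
```

```text
== 1 0 0
start c -0.0004026771906515503
0.57 82.6 -13.0 -47 5.8 -0.2 True
1.1 65.3 -38.4 -44 5.4 -0.3 True
1.63 50.4 -58.8 -33 5.1 -0.3 True
2.16 36.6 -74.6 -25 5.8 -0.5 True
2.69 21.9 -85.2 -15 5.3 -0.6 True
3.22 11.4 -90.8 -7 4.6 -0.3 True
3.75 6.6 -93.9 -5 5.5 -0.5 True
4.28 4.6 -97.6 -6 4.4 -0.1 True
4.81 -2.9 -96.2 5 5.3 -0.2 True
5.34 0.3 -95.3 0 4.7 0.0 True
5.87 1.3 -96.3 -2 5.7 -0.2 True
6.4 0.2 -97.0 -1 5.4 -0.3 True
6.93 -0.2 -96.6 1 4.8 -0.1 True
7.46 -0.0 -96.8 -1 5.4 -0.2 True
7.99 0.3 -97.1 0 4.3 0.2 True
8.52 -0.9 -95.9 2 4.8 0.3 True
9.04 0.4 -95.8 -1 5.4 0.2 True
9.57 0.9 -96.3 -1 5.0 0.3 True
10.1 1.0 -97.6 -2 5.8 0.1 True
10.63 -14.4 -96.4 8 5.2 0.1 True
11.16 -29.4 -89.4 18 5.7 -0.1 True
11.69 -44.4 -76.3 29 4.7 0.1 True
12.22 -57.2 -59.4 36 6.0 -0.2 True
12.75 -71.5 -38.1 45 5.1 -0.2 True
13.28 -79.7 -11.9 52 4.7 0.1 True
end 25.224999999999103 [ 0.50396678 -0.0954793   0.31928423] c -0.01192416219017977
sim F 3.0589835868862147 5.789494464834984 e 0.0759660419507531 -0.08424652571332449 0.0821903338879721 -0.08425106248814226 c -0.09796551058619204 -1.556559556
[... 274 characters left out ...]
89722244 6.269974906499741 e 0.07431409730929972 -0.08709699461020547 0.08372793482788628 -0.08710642949979612 c -0.10191290551654862 0.011675574554391055 dwell 6.390000000000001 backroll 0.013193525732251007
e speed -0.14483910149477863 0.057689412303865706 T 13.359999999999065
== 1.3 -.002 -.002
13.28 -81.4 -18.9 55 5.2 2.2 True
end 25.2399999999991 [ 0.50522805 -0.10405664  0.31928423] c -0.018864372028791095
sim F 2.99208533438934 5.9610217622222255 e 0.07862686135316328 -0.08377679905387132 0.08236533291667747 -0.08377679905387132 c -0.10049284233278814 -1.1973904920612924e-06 dwell 6.09 backroll 0.009072691475977113
e speed -0.13950681234013995 0.041539891371786264 T 13.309999999999054
```

```bash
sed -i 's/FD=5.2;/FD=4.8;/; s/D=.33; T=.05+D+.15;/D=.6; T=.05+D+.15;/; s/RATE=.027/RATE=.024/; s/max(.004,.45\*er)/max(.004,.6*er)/' roll.py
# dwell: shorter cycles
sed -i 's/^    if ph==2:$/    D=.33 if ph==1 else .6; T=.2+D\n    if ph==2:/' roll.py
for a in "1 0 0" "0.75 .002 .003" "1.3 -.002 -.003" "1.3 .003 .003" "0.75 -.003 -.003"; do echo "== $a"; timeout 100 python3 roll.py $a > o.txt 2>&1; [ "$a" = "1 0 0" ] && cat o.txt || tail -3 o.txt; done
```

```text
== 1 0 0
start c -4.413981486206504e-05
0.55 80.3 -10.4 -43 4.0 0.3 True
1.35 63.0 -46.6 -40 4.6 0.4 True
2.15 41.2 -72.9 -25 4.0 0.7 True
2.95 24.1 -91.2 -17 4.4 0.9 True
3.75 7.7 -99.3 -5 5.0 0.8 True
4.55 4.2 -102.9 -3 4.6 0.9 True
5.08 0.3 -104.2 -1 4.5 1.0 True
5.61 -0.1 -103.8 1 5.5 0.7 True
6.14 -0.8 -103.1 1 3.6 1.2 True
6.67 1.4 -104.2 -3 5.0 1.1 True
7.2 -0.2 -104.6 0 4.6 1.2 True
7.73 -0.5 -104.3 0 4.6 1.2 True
8.26 -0.9 -103.9 1 4.4 1.4 True
8.79 1.3 -105.0 -2 5.1 1.3 True
9.31 -1.3 -104.2 2 5.4 1.1 True
9.84 -0.5 -103.2 1 4.5 1.2 True
10.37 0.5 -104.2 -2 4.6 1.2 True
11.17 -20.1 -100.7 11 4.2 1.5 True
11.97 -40.9 -85.9 25 4.6 1.6 True
12.77 -60.1 -61.2 36 3.8 2.0 True
13.57 -84.5 -22.2 54 5.0 1.9 True
end 25.529999999999042 [ 0.50615534 -0.11036274  0.32108477] c -0.02216176827811147
sim F 3.090345300051472 5.696558959375624 e 0.07602051453315016 -0.08969559621570955 0.08188334089113146 -0.08969559621570955 c -0.10453254836144799 -1.6277523594746275e-06 dwell 6.4750000000000005 backroll 0.010026193829171408
e speed -0.08626213912308334 0.04424163374764922 T 13.6199999999
[... 848 characters left out ...]
08477] c -0.02372599903800527
sim F 2.9062317829743938 6.319000018225061 e 0.07395788452899865 -0.0876192039877288 0.07957790683804154 -0.08762269073220455 c -0.11960374848092017 -1.1058046148587087e-06 dwell 6.01 backroll 0.012157877772447936
e speed -0.08738071029617545 0.04805687165705397 T 13.659999999999012
== 0.75 -.003 -.003
end 25.53499999999904 [ 0.50622303 -0.1108231   0.32108477] c -0.02884570216172723
sim F 2.9187837210290826 5.524213742154354 e 0.07803991841759357 -0.0774894294330439 0.08353941782530831 -0.07754953881963278 c -0.09975283919592627 -2.1246194830518948e-06 dwell 5.42 backroll 0.008396378825048526
e speed -0.0894653056436101 0.038278345666772906 T 13.584999999998995
```

```bash
sed -i 's/RATE=.024/RATE=.027/; s/e<-.074 or er<=-.079/e<-.071 or er<=-.076/; s/-RATE\*T,-.079/-RATE*T,-.076/' roll.py
python3 roll.py 1.2 0 0.002|tail -2; python3 roll.py 0.8 .001 -0.002|tail -2; sed -i 's/^SIM=.*/SIM=len(sys.argv)>1/' roll.py; python3 roll.py
```

```text
sim F 3.0946257178707626 5.38391121282618 e 0.07402862007806683 -0.08361037831226405 0.07860787542764079 -0.08361315258911842 c -0.08431234527565713 0.012546948714961922 dwell 7.16 backroll 0.009113293721887336
e speed -0.09050953800870953 0.04150359205502552 T 13.614999999999005
sim F 3.0633265375625154 5.435879261843937 e 0.07750147808970019 -0.07787787087320183 0.08536309635040461 -0.07796767573865336 c -0.112719424284098 -2.0172205827590396e-06 dwell 6.575 backroll 0.011595045041437477
e speed -0.09508964217049554 0.049897336230878 T 13.629999999999004
start c 5.776228548098894e-05
0.55 79.0 -9.1 -43 5.2 -0.2 True
1.35 57.6 -41.7 -35 4.8 -0.2 True
2.15 35.8 -64.9 -22 4.8 -0.2 True
2.95 15.1 -78.7 -10 4.3 -0.0 True
3.75 4.9 -83.5 -3 5.0 -0.1 True
4.55 2.1 -85.4 -2 4.3 0.1 True
5.08 0.1 -86.1 -1 4.5 0.2 True
5.62 0.2 -86.1 0 4.8 0.2 True
6.15 0.2 -86.1 0 5.2 0.1 True
6.68 0.2 -86.1 0 4.7 0.1 True
7.22 0.2 -86.1 0 4.5 0.2 True
7.75 0.2 -86.1 0 3.4 0.8 True
8.28 0.2 -86.1 0 4.9 0.8 True
8.82 0.1 -86.1 0 4.9 0.7 True
9.35 0.2 -86.1 0 4.2 1.0 True
9.88 0.2 -86.1 0 4.8 1.0 True
10.42 0.2 -86.1 0 4.3 1.2 True
11.22 -19.9 -84.4 9 4.6 1.2 True
12.02 -39.7 -75.2 20 5.3 1.0 True
12.82 -60.8 -57.1 32 4.8 1.0 True
13.62 -74.5 -28.0 42 4.4 1.2 True
end 25.9083 [ 0.50481578 -0.10626266  0.3202309 ] c -0.028037074910514884
carriage -0.014129282460246875 -0.014134901345848647 0.3387036570232802 27.4083 [ 0.15972481  0.13938723 -3.72703624]
```

View pics/end.png

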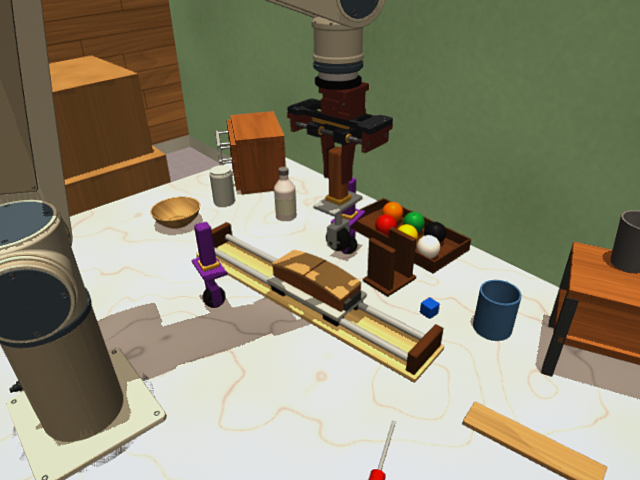

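The roller is upright at (338,205), well above the cap at (317,275). The carriage is at rest and everything else is where it was.

```bash
python3 -c "
from station import *
print(job_done(),get_time())"
```

```text
the job is handed in; nothing more can be done
the job is handed in; nothing more can be done
```

The veneer is rolled and the job was handed in at about 27 s: one pass left to right at 3.4 to 5.3 N in the force samples, over 5 s on the seam, carriage never nearer than about 8 cm to a stop, and the roller held upright clear of the cap with the carriage at rest.

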